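# Check a bottle in the lit viewer and hold the lamp dial at full

### The arm

A 6-joint arm with a two-finger parallel gripper is mounted at the origin on the work surface. World frame = base frame: x ahead of the robot, y to its left, z up, the work surface at z = 0. Lengths are in m, angles in rad, forces in N, time in s.
With the tool pointing down it reaches from about 0.275 to 1 m from the base axis. Payload 8.4 kg.
Tool frame: the origin (TCP) lies on the centre line of the jaws, within the pads' length; the fingertips stand 17 mm ahead of it and the grasp point (between the pads) lies 2 mm behind it (bot.tcp_to_tips is the y of the fingertips in the tool frame, in m); y points along the fingers, z is the direction in which the jaws open and shut, and the axes are right-handed (so a half turn about y gives the same grasp; the last joint's range is limited). The gripper opens to 85 mm and grips with 20 to 120 N. Pads are 22 mm wide; open, the fingers measure 114 mm over their backs; the gripper's body (76 mm by 85 mm) begins 54 mm behind the grasp point. The pads swing forward as they close: fully open they stand 13 mm farther back than shut.
Start: joints at [1.177, 0.353, 1.633, -0, 1.155, -0.002], TCP at [0.239, 0.578, 0.248] pointing down, gripper open.
Joint ranges: [-2.63, 2.63], [-0.92, 2.1], [0.06, 2.66], [-1.3, 4.44], [0, 2.69], [-3.02, 3.02]. Speed limits (rad/s): [2.22, 2.22, 2.79, 3.14, 3.14, 3.14].

### API

Orientations are given as a unit quaternion [x, y, z, w].
In Python, from workcell import bot, hand, kinematics, get_obs, vision, hand_in gives the robot as it stands. The module is installed in compiled form; this text tells all that it offers. Calls block until the motion is done:
- bot.reach(position, orientation): joint-space move of the TCP to a pose.
- bot.servo_line(position, ori=None, velocity=0.15): straight line of the TCP; ori=None keeps the orientation; velocity is the mean speed in m/s.
- bot.goto_joints(angles): joint-space move.
- hand.move_gripper(opening, strength=None): finger opening in m; strength is the grip in N (None keeps the last); returns when the fingers have stopped.
- bot.dwell(seconds).
- kinematics.solve_ik(position, orientation): joint angles nearest the present ones, or None.
- get_obs(): the state.
- vision.read_camera(name): name is "side" or "top"; returns a dict with "frame" (480x640x3 uint8, red, green, blue), "intrinsics" (3x3 intrinsics, pixels), "dist" ([k1, k2, p1, p2, k3] as OpenCV has them; the pictures are not rectified), "view" (4x4, takes a point from world to camera coordinates). Camera axes: x right, y down, z forward; pixel columns grow to the right and rows downward; lengths in m; the calibration is good to about 2 mm. A picture is of the moment at which its call begins. There is no depth.
A pose or a line that the arm cannot do raises bot.IKError and nothing moves.
- hand_in(): hands the job in, once; it reports no verdict.
The state is a dict: "time_s": time; "joint_pos": joint angles; "joint_vel": joint speeds; "joint_efforts": joint torques, N m; "position": TCP position; "orientation": TCP orientation; "wrist_force": force on the tool from outside, world axes, zero at the start; "ft_torque": the same for the moment, N m; "gripper_width": finger opening in m.
Only numpy, scipy, OpenCV 4.12 (cv2) and the standard library are available. Lean on these libraries where they do the work, as an engineer would, in place of code of your own. Each camera call takes 0.05 s, during which the arm holds its last target. There are 200 camera calls.

### The job

Check the blue-capped amber bottle in the inspection viewer: lift it clear of its tray, tip it over to about 45 degrees for a moment (not much further) to stir up anything settled in it, bring it upright and set it down gently, wholly on the viewer's round stage. Then let go of it, grip the wing of the viewer's lamp dial, turn it clockwise past the first and second clicks to the third (full light) and finish while still holding it there, as it springs back to off when let go. Leave the other two amber bottles, the white spray bottle and the small carton where they stand.

Things in the scene. Friction and masses are not known exactly. Their poses are not given: they have to be found in the camera images.
- sample_mid (a point): Sealed amber medicine bottle with the BLUE cap, 94 mm tall, about 0.16 kg: round body 42 mm across up to 58 mm height, sloping shoulder, cap 29 mm across from 76 mm up. The point is its centre (and near its centre of mass), 47 mm above its underside; z runs up along the bottle. It stands in a tray (14 mm walls), underside 4 mm above the table, in any of the tray's three places.
- spare_white_mid (a point): Bystander: an equal amber bottle with a white cap in the same tray, its centre (47 mm up). Bottles in the tray stand in a row about 105 mm apart, centre to centre.
- spare_green_mid (a point): Bystander: an equal amber bottle with a green cap in the same tray, its centre (47 mm up).
- stage (a point): Centre of the upper face of the viewer's round stage, a disc 100 mm across with a black top, 51 mm above the table. Frame of the viewer: x points level from its open front to its panel, y to the left as seen from the front, z up. The stage stands on the viewer's grey base, 260 (x) by 340 (y) mm and 45 mm high, whose centre lies 30 mm behind and 60 mm to the right of this point.
- hood_mid (a point): Middle of the top of the viewer's lamp hood, 275 mm above the table: an obstacle 70 mm deep, 350 mm long along y of the viewer, from 229 mm up. Its front edge lies 78 mm behind the stage centre. Below it the upright panel, left half black, right half white, its face 124 mm behind the stage centre.
- dial_wing (a point): Black lamp dial on the viewer's base, 30 mm before and 170 mm right of the stage centre; vertical axis. On a disc 58 mm across (top 58 mm above the table) stands a wing grip: a bar 52 mm long, 12 mm thick, up to 91 mm above the table. The point is on the axis, half-way up, 74 mm above the table; x runs along the wing to its white pointer, y across it (pinch here), z up. The frame turns with it.
- lamp_dial (a joint): Angle of the lamp dial, rad: 0 at off, growing clockwise seen from above. Clicks: first (low) 0.42, second 0.84, third (full) 1.26; end stop 1.36. A sprung ball rides over ribs with crests at 0.30, 0.72 and 1.14, each adding up to about 0.06 Nm. The return spring pulls back to off from everywhere, 0.10 Nm at off to 0.23 Nm at the third click; the clicks do not hold it.
- spray: Bystander: white spray bottle with grey trigger head and blue band, 48 mm across, 164 mm tall; origin at the centre of its underside.
- pack: Bystander: small red and white carton lying flat, 90 x 55 x 30 mm; origin at the centre of its underside.
Things that resemble listed ones, but are neither listed nor needed, are in the scene too. What is shaped like the part that bears sample_mid but purple or yellow is not meant.

How it is judged:
On the way, in this order (a step that is already met when the one before it is completed fails the run):
1. the blue-capped bottle is held clear of everything, tipped to about 45 degrees (35 to 55) (angle between sample_mid's own z axis and vertical between 0.61 and 0.96 rad and height (world z) of sample_mid above 0.09 m and contact force between the fingers and sample above 1 N), for 0.2 s.
2. the bottle stands upright on the round stage and is let go (z of sample_mid in the frame of stage between 0.04 and 0.053 m and horizontal distance between sample_mid and stage below 0.029 m and angle between sample_mid's own z axis and vertical below 0.09 rad and contact force between each of the arm, the fingers and sample below 0.05 N and linear speed of sample below 0.02 m/s), for 0.3 s.
3. the dial is held at the third click for a second, the bottle still on the stage (z of sample_mid in the frame of stage between 0.04 and 0.053 m and horizontal distance between sample_mid and stage below 0.029 m and angle between sample_mid's own z axis and vertical below 0.09 rad and contact force between each of the arm, the fingers and sample below 0.05 N and value of joint lamp_dial above 1.18 rad and contact force between the fingers and lamp_dial above 1 N), for 1 s.
At the end, for the whole second after the job is handed in: The blue-capped bottle stands free and upright (within 5 degrees) on the stage, its centre within 29 mm of the stage's centre, and the fingers hold the dial (at least 1 N of contact) turned to 1.18 rad or more, past the crest before the third click (all of step 3 and linear speed of sample below 0.02 m/s); the arm keeps its last pose, push and grip.
It fails at once if the blue-capped bottle is tipped beyond 66 degrees or falls over (angle between sample_mid's own z axis and vertical above 1.15 rad).
It fails at once if the blue-capped bottle is dropped (free and moving faster than 0.45 m/s) (contact force between the fingers and sample below 0.05 N and linear speed of sample above 0.45 m/s).
It fails at once if one of the other two bottles is moved more than 25 mm (distance of any of spare_white_mid, spare_green_mid from where it was at the start of the episode above 0.025 m).
It fails at once if the spray bottle or the small carton is moved more than 25 mm (distance of any of spray, pack from where it was at the start of the episode above 0.025 m).
It also fails if it takes over 61 s, if anything falls off the work surface, if the arm or the gripper's body presses on something with over 40 N, if the wrist force passes 120 N, or if a joint passes its speed limit or range.

## Working session

There is one attempt and no reset: what is moved stays moved. The work goes in short steps, each a Python script; the robot and the scene stay as the last script left them, time stands still between calls to the robot, and variables do not carry over. Pictures are saved under pics/ and viewed, about 8 in all and at most 12, crops included, and the job is handed in when it is done.

```bash
mkdir -p pics; cat > h.py <<'E'
import numpy as np, cv2
from workcell import bot, hand, kinematics, get_obs, vision, hand_in
def snap(n,f):
    c=vision.read_camera(n); cv2.imwrite(f,c["frame"][:,:,::-1]); return c
def ray(c,uv):
    K=np.array(c["intrinsics"]);V=np.array(c["view"])
    p=cv2.undistortPoints(np.array([[uv]],float),K,np.array(c["dist"]))[0,0]
    R=V[:3,:3]; return -R.T@V[:3,3], R.T@np.array([p[0],p[1],1])
def atz(c,uv,z):
    o,d=ray(c,uv); return o+d*(z-o[2])/d[2]
def proj(c,P):
    V=np.array(c["view"]); r=cv2.Rodrigues(V[:3,:3])[0]
    return cv2.projectPoints(np.array(P,float).reshape(-1,1,3),r,V[:3,3],np.array(c["intrinsics"]),np.array(c["dist"]))[0][:,0]
E
python3 - <<'E'
from h import *
import pickle
d={n:snap(n,f"pics/{n}0.png") for n in("top","side")}
pickle.dump(d,open("c0.pkl","wb"))
for n in d:
    V=d[n]["view"]; print(n,-np.array(V)[:3,:3].T@np.array(V)[:3,3]); print(np.round(V,3))
print(get_obs())
E
```

```text
top [ 0.48966183 -0.02380643  1.17538249]
[[ 0.015 -1.    -0.006 -0.024]
 [-0.998 -0.014 -0.066  0.565]
 [ 0.065  0.007 -0.998  1.141]
 [ 0.     0.     0.     1.   ]]
side [ 0.03141324 -0.60971565  0.98570809]
[[ 0.75  -0.662 -0.015 -0.412]
 [-0.487 -0.536 -0.69   0.369]
 [ 0.448  0.525 -0.724  1.019]
 [ 0.     0.     0.     1.   ]]
{'time_s': 0.1, 'joint_pos': array([ 1.17659129e+00,  3.53565158e-01,  1.63403893e+00, -2.12820983e-05,
        1.15520753e+00, -2.40055996e-03]), 'joint_vel': array([-0.00059445, -0.00312925, -0.00127055,  0.00197519, -0.00045601,
       -0.00204165]), 'joint_efforts': array([ 2.08194811e-04, -6.06351757e+01, -3.42820215e+01,  1.67661392e-05,
        3.79415578e-03,  4.81837094e-05]), 'position': array([0.23851456, 0.57727024, 0.24765424]), 'orientation': array([ 0.6940059 , -0.13771461,  0.1375583 , -0.69315814]), 'wrist_force': array([-0.99598166,  0.40510224,  0.41981044]), 'ft_torque': array([ 0.01578328,  0.01331949, -0.04052474]), 'gripper_width': 0.08577013933061071}
```

View pics/top0.png

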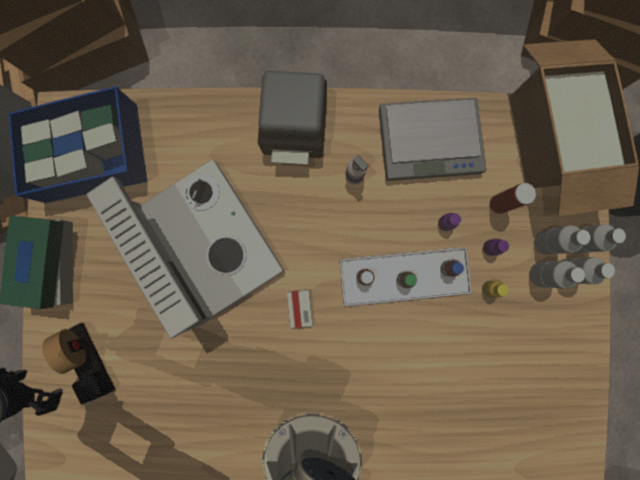

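View pics/side0.png

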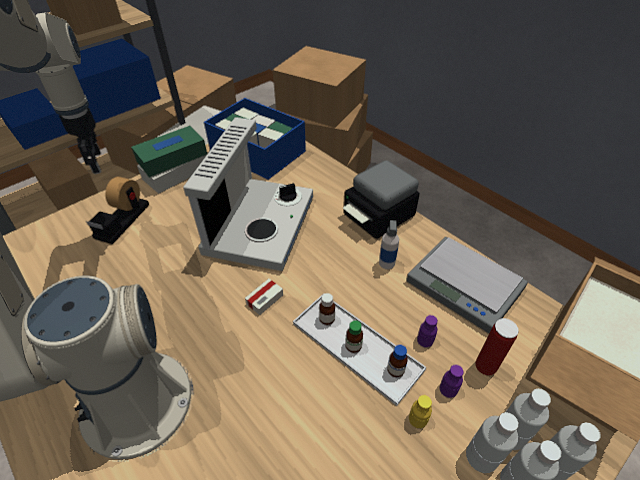

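The top picture shows the blue cap at about (455,268), white (367,277), green (408,280), the stage at (226,255), the dial at (202,191), the spray at (357,168) and the carton at (300,308). I'll enlarge it next.

```bash
python3 - <<'E'
import cv2,numpy as np
t=cv2.imread("pics/top0.png");s=cv2.imread("pics/side0.png")
A=cv2.resize(t[160:290,140:290],None,fx=4,fy=4,interpolation=cv2.INTER_CUBIC)
B=cv2.resize(t[240:300,430:480],None,fx=4,fy=4,interpolation=cv2.INTER_CUBIC)
C=cv2.resize(s[335:405,370:420],None,fx=4,fy=4,interpolation=cv2.INTER_CUBIC)
D=cv2.resize(s[175:210,270:320],None,fx=4,fy=4,interpolation=cv2.INTER_CUBIC)
im=np.zeros((600,800,3),np.uint8);im[:520,:600]=A;im[:240,600:]=B;im[240:520,600:]=C
im[520:600]=0
cv2.imwrite("pics/crop1.png",cv2.convertScaleAbs(im,alpha=1.6,beta=10))
E
```

```text
(no output)
```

View pics/crop1.png

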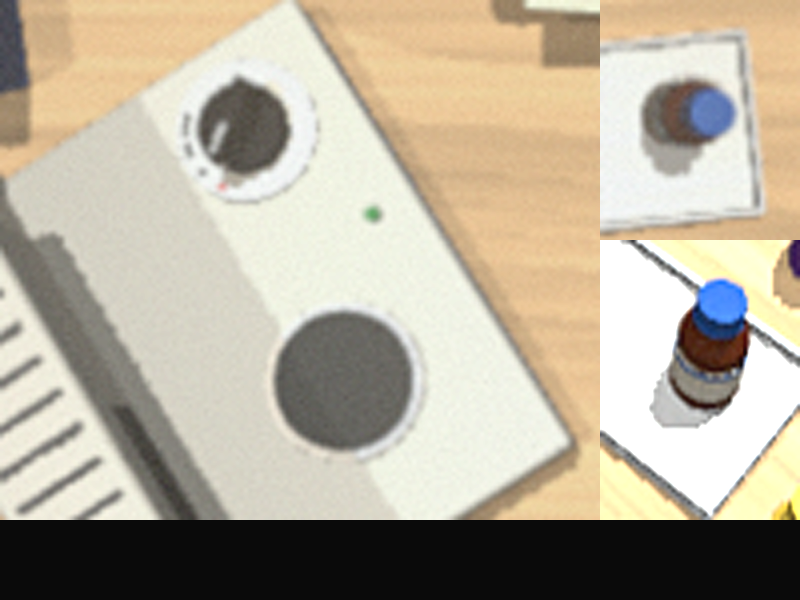

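The crop gives the stage centre at crop (345,379), the dial plate at (247,130) with the pointer at its red off mark, the base front corners at (293,0) and (574,445), and the cap centre at top (711,112) and side (722,300).

```bash
cat >> h.py <<'E'
from scipy.spatial.transform import Rotation as Rn
def down(a):
    y=np.array([0,0,-1.]);z=np.array([np.cos(a),np.sin(a),0]);return Rn.from_matrix(np.c_[np.cross(y,z),y,z])
E
python3 - <<'E'
from h import *
import pickle
d=pickle.load(open("c0.pkl","rb"));t,s=d["top"],d["side"]
f=lambda x,y,ox,oy:((x+.5)/4-.5+ox,(y+.5)/4-.5+oy)
st=atz(t,f(345,379,140,160),.051)
c1=atz(t,f(293,0,140,160),.045);c2=atz(t,f(574,445,140,160),.045)
print("stage",st,"front",c1,c2,np.linalg.norm(c1-c2))
Y=(c2-c1)/np.linalg.norm(c1-c2);X=np.array([Y[1],-Y[0],0])
yaw=np.arctan2(X[1],X[0]);print("yaw",yaw,"stage from corners",c1+100*.001*X+.230*Y)
print("dial pred",st-.03*X-.17*Y,"dial plate px",atz(t,f(246,129,140,160),.046), 'black', atz(t,f(244,128,140,160),.058))
r=atz(t,f(222,187,140,160),.046)-atz(t,f(247,130,140,160),.046);print("off dir",np.arctan2(r[1],r[0]))
p=atz(t,f(210,152,140,160),.091)-atz(t,f(222,122,140,160),.091);print("ptr dir",np.arctan2(p[1],p[0]),"rel yaw",np.arctan2(p[1],p[0])-yaw)
print("cap top",atz(t,f(711-600,112,430,240),.098),"side",atz(s,f(722-600,300-240,370,335),.098))
print("white",atz(t,(367,274),.098),"green",atz(t,(409,278),.098))
print("stage side",atz(s,(261.5,229.5),.051), bot.tcp_to_tips)
b=atz(t,f(111,112,430,240),.098)
for n,p in (("b",[b[0],b[1],.054]),("st",[st[0],st[1],.101]),("dial",[*(st-.03*X-.17*Y)[:2],.082])):
  for a in np.arange(0,6.28,.5236):
    q=kinematics.solve_ik(p,down(a).as_quat());print(n,round(a,2),None if q is None else np.round(q,2))
E
```

```text
stage [0.52709413 0.22198746 0.051     ] front [0.76819805 0.26467365 0.045     ] [0.48852076 0.07885816 0.045     ] 0.33577787767733636
yaw 2.157222839833153 stage from corners [0.52128683 0.22068674 0.045     ]
dial pred [0.68529278 0.29107574 0.051     ] dial plate px [0.68453141 0.29144961 0.046     ] black [0.68308661 0.28940205 0.058     ]
off dir 2.758646278777231
ptr dir 2.793738324032782 rel yaw 0.636515484199629
cap top [ 0.5016926 -0.3407069  0.098    ] side [ 0.50272899 -0.34519405  0.098     ]
white [ 0.48407352 -0.12442517  0.098     ] green [ 0.47582636 -0.22429419  0.098     ]
stage side [0.52676669 0.21525983 0.051     ] 0.017
b 0.0 [-0.6   0.56  1.81 -0.    0.77 -0.6 ]
b 0.52 [-0.6   0.56  1.81 -0.    0.77 -1.12]
b 1.05 [-0.6   0.56  1.81 -0.    0.77 -1.65]
b 1.57 [-0.6   0.56  1.81 -0.    0.77 -2.17]
b 2.09 [-0.6   0.56  1.81 -0.    0.77 -2.69]
b 2.62 None
b 3.14 [-0.6   0.56  1.81 -0.    0.77  2.54]
b 3.67 [-0.6   0.56  1.81 -0.    0.77  2.02]
b 4.19 [-0.6   0.56  1.81 -0.    0.77  1.5 ]
b 4.71 [-0.6   0.56  1.81 -0.    0.77  0.97]
b 5.24 [-0.6   0.56  1.81 -0.   
[... 450 characters left out ...]
6 -0.    0.83  2.49]
st 4.71 [ 0.4   0.45  1.86 -0.    0.83  1.97]
st 5.24 [ 0.4   0.45  1.86 -0.    0.83  1.44]
st 5.76 [ 0.4   0.45  1.86 -0.    0.83  0.92]
dial 0.0 [ 0.4   0.7   1.46 -0.    0.99  0.4 ]
dial 0.52 [ 0.4   0.7   1.46 -0.    0.99 -0.12]
dial 1.05 [ 0.4   0.7   1.46 -0.    0.99 -0.65]
dial 1.57 [ 0.4   0.7   1.46 -0.    0.99 -1.17]
dial 2.09 [ 0.4   0.7   1.46 -0.    0.99 -1.69]
dial 2.62 [ 0.4   0.7   1.46  0.    0.99 -2.22]
dial 3.14 [ 0.4   0.7   1.46 -0.    0.99 -2.74]
dial 3.67 None
dial 4.19 [ 0.4   0.7   1.46 -0.    0.99  2.49]
dial 4.71 [ 0.4   0.7   1.46 -0.    0.99  1.97]
dial 5.24 [ 0.4   0.7   1.46 -0.    0.99  1.45]
dial 5.76 [ 0.4   0.7   1.46 -0.    0.99  0.92]
```

```bash
python3 - <<'E'
from h import *
import pickle
q=down(0).as_quat(); b=np.array([.502,-.343])
bot.servo_line([.239,.578,.45],velocity=.2)
bot.reach([*b,.40],q)
bot.reach([*b,.20],q)
pickle.dump({n:snap(n,f"pics/{n}1.png") for n in("top","side")},open("c1.pkl","wb"))
o=get_obs();print(o["time_s"],o["position"],o["wrist_force"])
a=cv2.imread("pics/top1.png")[180:360,340:520];c=cv2.imread("pics/side1.png")[230:430,300:500]
im=np.hstack([cv2.resize(x,(400,400),interpolation=cv2.INTER_CUBIC) for x in(a,c)])
cv2.imwrite("pics/pre.png",cv2.convertScaleAbs(im,alpha=1.5))
E
```

```text
5.525 [ 0.5033811  -0.34383583  0.20222425] [-0.10562977  0.35620608  0.93453836]
```

View pics/pre.png

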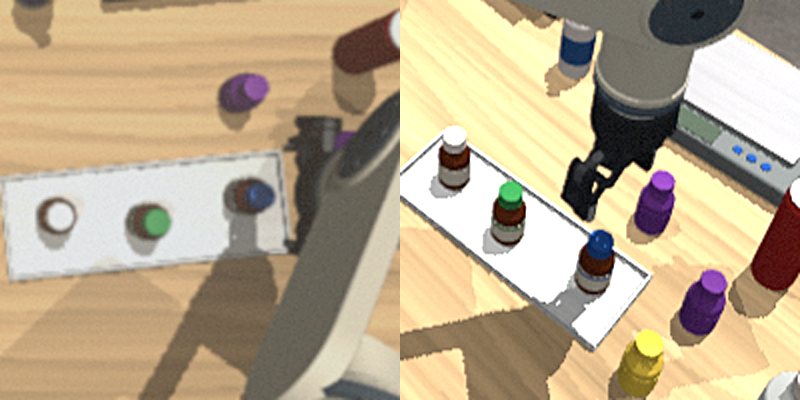

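```bash
python3 - <<'E'
from h import *
import pickle
d=pickle.load(open("c1.pkl","rb"))
for n,o,k in(("top",(340,180),400/180),("side",(300,230),2)):
    P=proj(d[n],[[.5034,-.3438,.202],[.5034,-.3438,.185],[.502,-.343,.098],[.502,-.343,.004]]);print(n,np.round((P-o)*k+[0 if n=="top" else 400,0]))
E
```

```text
top [[295. 192.]
 [289. 192.]
 [263. 194.]
 [239. 195.]]
side [[612. 187.]
 [610. 196.]
 [598. 238.]
 [589. 279.]]
```

The projected bottle matches both views: cap at (262,195) and (600,236) in the crops. The gripper lies on the expected ray, so I'll grasp, lift and tip.

```bash
python3 - <<'E'
from h import *
q=down(0); b=np.array([.502,-.343])
bot.servo_line([*b,.055],q.as_quat(),velocity=.1)
o=get_obs();print(o["position"],o["wrist_force"])
hand.move_gripper(0.03,strength=60)
o=get_obs();print("grip",o["gripper_width"],o["position"],o["wrist_force"])
bot.servo_line([*b,.30],velocity=.12)
o=get_obs();print("lift",o["gripper_width"],o["position"],o["wrist_force"],o["time_s"])
snap("side","pics/lift.png")
th=np.arctan2(b[1],b[0]);n=np.cross([0,0,-1],[np.cos(th),np.sin(th),0])
T=Rn.from_rotvec(.77*n)*q
for f in (.33,.67,1): bot.reach([*b,.30],(Rn.from_rotvec(.77*f*n)*q).as_quat())
bot.dwell(.5)
o=get_obs();print("tip",o["gripper_width"],o["position"],o["time_s"], (T.inv()*Rn.from_quat(o["orientation"])).magnitude())
snap("side","pics/tip.png")
im=np.hstack([cv2.imread(f"pics/{x}.png")[80:400,280:600] for x in("lift","tip")])
cv2.imwrite("pics/lt.png",cv2.resize(cv2.convertScaleAbs(im,alpha=1.4),(800,400)))
E
```

```text
[ 0.50236625 -0.34325635  0.05562921] [ 0.62755511  0.7219413  -0.1153165 ]
grip 0.03964260617532955 [ 0.50236419 -0.34317543  0.05564948] [-0.56108966  1.52026007  5.8796237 ]
lift 0.040002006235410836 [ 0.50178947 -0.34285154  0.29936361] [ 0.30600758  0.03916533 -2.00734638] 9.8
tip 0.03975073843971101 [ 0.50210299 -0.34306776  0.30008024] 11.6333 0.00019059286455633444
```

View pics/lt.png

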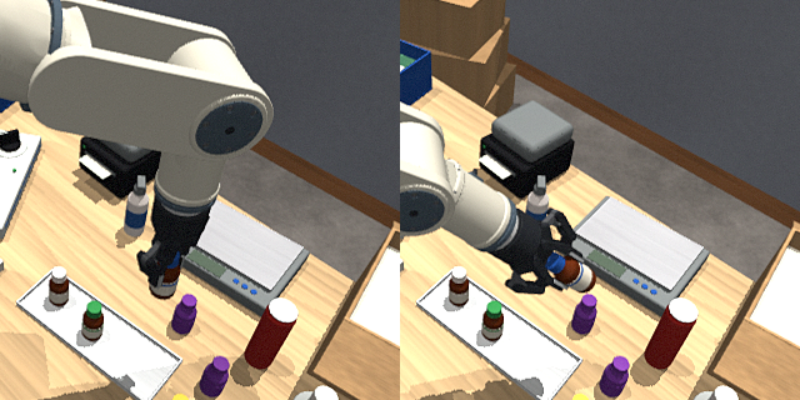

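The bottle is held in the lifted view and tipped about 45° in the second, cap at (555,262), body to (590,285) in the crop. Next I'll set it on the stage.

```bash
python3 - <<'E'
from h import *
b=np.array([.502,-.343]);s=np.array([.526,.220])
bot.reach([*b,.32],down(0).as_quat())
bot.reach([*b,.40],down(0).as_quat())
q=down(.586).as_quat()
bot.reach([*s,.38],q)
bot.servo_line([*s,.20],q,velocity=.12)
bot.servo_line([*s,.112],q,velocity=.06)
bot.dwell(.3)
f0=get_obs()["wrist_force"];print("f0",f0,get_obs()["position"])
z=.109
while z>.0985:
    bot.servo_line([*s,z],q,velocity=.02);o=get_obs();d=o["wrist_force"]-f0
    print(round(z,4),o["position"].round(4),d.round(2))
    if d[2]>2: break
    z-=.001
c=snap("side","pics/pl_s.png");snap("top","pics/pl_t.png")
print(o["time_s"])
im=np.hstack([cv2.imread("pics/pl_s.png")[100:300,160:360],cv2.imread("pics/pl_t.png")[130:330,130:330]])
cv2.imwrite("pics/pl.png",cv2.resize(cv2.convertScaleAbs(im,alpha=1.4),(800,400)))
E
```

```text
f0 [-0.05627262 -0.71440436 -1.92198232] [0.52602174 0.22002914 0.11212831]
0.109 [0.5258 0.2199 0.1088] [ 0.53 -0.1  -0.09]
0.108 [0.526  0.22   0.1079] [0.24 0.3  0.65]
0.107 [0.526  0.22   0.1069] [-0.15  1.54  0.42]
0.106 [0.526  0.22   0.1059] [-0.46  1.11  0.07]
0.105 [0.526  0.22   0.1049] [ 0.1   0.6  -0.64]
0.104 [0.526  0.22   0.1039] [ 0.86  0.24 -0.46]
0.103 [0.526  0.22   0.1029] [ 0.23  1.06 -0.99]
0.102 [0.5261 0.22   0.1026] [-2.1   0.26  8.33]
20.7667
```

View pics/pl.png

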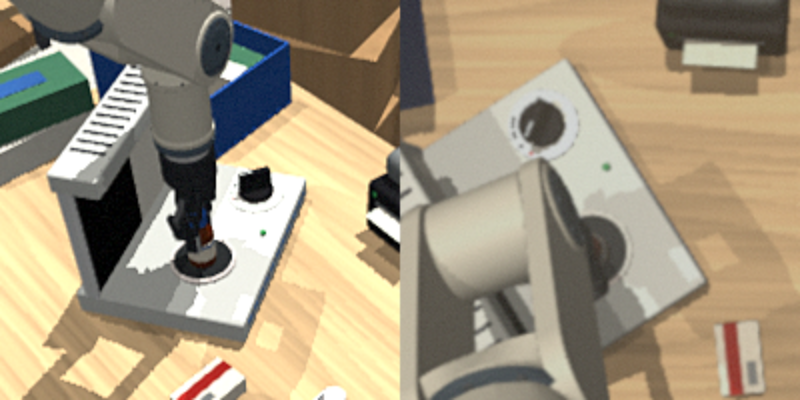

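The bottle stands on the stage in the side view, bottle base at (205,262), and contact came at the predicted height. Releasing, then a closer look at the dial.

```bash
python3 - <<'E'
from h import *
import pickle
s=np.array([.526,.220]);q=down(.586).as_quat()
bot.servo_line([*s,.1027],q,velocity=.02)
hand.move_gripper(.085);bot.dwell(.3)
bot.servo_line([*s,.33],q,velocity=.15)
bot.reach([.6845,.2905,.33],down(1.21).as_quat())
bot.reach([.60,-.02,.33],down(1.21).as_quat())
d={n:snap(n,f"pics/r_{n}.png") for n in("top","side")};pickle.dump(d,open("c2.pkl","wb"))
P=[[.526,.22,.145],[.526,.22,.051],[.6845,.2905,.091]]
for n,o in(("side",(200,160)),("top",(160,165))): print(n,((proj(d[n],P)-o)*[4,4]).round()+[400 if n=="top" else 0,0])
im=np.hstack([cv2.imread("pics/r_side.png")[160:280,220:320],cv2.imread("pics/r_top.png")[165:285,160:260]])
cv2.imwrite("pics/r.png",cv2.resize(cv2.convertScaleAbs(im,alpha=1.4),None,fx=4,fy=4,interpolation=cv2.INTER_CUBIC))
print(get_obs()["time_s"])
E
```

```text
side [[228. 182.]
 [241. 275.]
 [343. 100.]]
top [[631. 353.]
 [667. 359.]
 [546.  95.]]
25.6417
```

View pics/r.png

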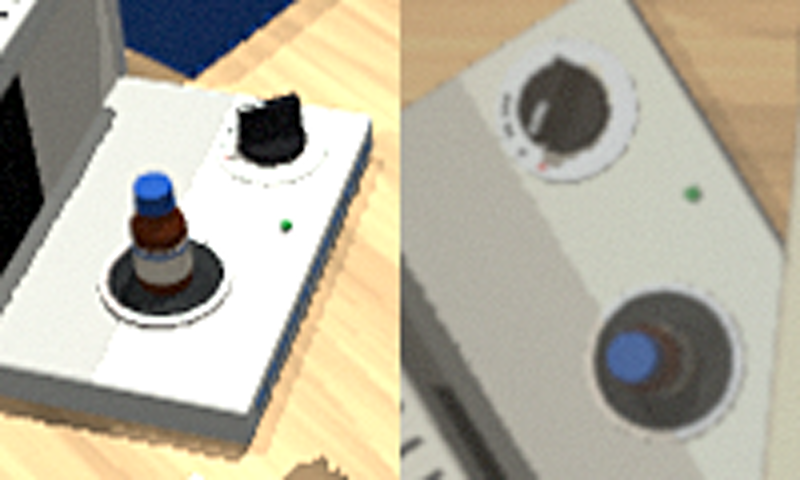

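The bottle stands upright and centred: cap (150,190) and (632,357), stage centre (668,361). The wing runs from (560,57) to (530,133), consistent with my estimate. Next I'll grip the dial.

```bash
python3 - <<'E'
from h import *
p=np.array([.685,.290]);q=down(1.21).as_quat()
bot.reach([*p,.33],q)
hand.move_gripper(.040)
bot.servo_line([*p,.13],q,velocity=.15)
bot.servo_line([*p,.085],q,velocity=.05)
o=get_obs();print(o["position"],o["wrist_force"],o["gripper_width"])
hand.move_gripper(0.0,strength=50);bot.dwell(.2)
o=get_obs();print("grip",o["position"],o["wrist_force"],o["ft_torque"],o["gripper_width"],o["time_s"])
snap("side","pics/g_s.png");snap("top","pics/g_t.png")
E
```

```text
[0.68523758 0.29012117 0.085377  ] [0.04870119 0.04350118 0.25086766] 0.03978077442603769
grip [0.68535443 0.29044987 0.08557003] [-0.70101522  3.43572293  5.17292514] [0.41573555 0.05521342 0.06249868] 0.010886221440785418 30.4667
```

```bash
python3 - <<'E'
from h import *
p=np.array([.685,.290])
hand.move_gripper(0.0,strength=100)
for d in (.2,.4,.6,.8,1.0,1.15,1.25,1.32):
    bot.reach([*p,.085],down(1.21-d).as_quat())
    o=get_obs();print(d,o["position"].round(4),o["wrist_force"].round(1),o["ft_torque"].round(2),round(o["gripper_width"],4),o["joint_pos"][5].round(3))
bot.dwell(.5);o=get_obs();print(o["time_s"],o["wrist_force"],o["ft_torque"])
import pickle
d={n:snap(n,f"pics/e_{n}.png") for n in("top","side")};pickle.dump(d,open("c3.pkl","wb"))
im=np.hstack([cv2.imread("pics/e_side.png")[160:280,220:320],cv2.imread("pics/e_top.png")[165:285,160:260]])
cv2.imwrite("pics/e.png",cv2.resize(cv2.convertScaleAbs(im,alpha=1.4),None,fx=4,fy=4,interpolation=cv2.INTER_CUBIC))
E
```

```text
0.2 [0.6855 0.2906 0.0857] [1.2 3.1 5.6] [0.57 0.08 0.13] 0.0101 -0.611
0.4 [0.6855 0.2908 0.0857] [-0.1  4.7  3.7] [0.76 0.04 0.15] 0.0098 -0.411
0.6 [0.6857 0.2909 0.0858] [0.6 5.4 4.6] [ 0.8  -0.11  0.14] 0.0097 -0.211
0.8 [0.6859 0.291  0.0857] [0.4 6.5 4. ] [ 0.9  -0.18  0.12] 0.0102 -0.011
1.0 [0.686  0.2911 0.0857] [1.4 5.3 3.8] [ 0.96 -0.28  0.2 ] 0.0097 0.189
1.15 [0.6862 0.2911 0.0858] [3.3 5.4 3.3] [ 0.99 -0.41  0.21] 0.0098 0.339
1.25 [0.6863 0.2911 0.0858] [3.7 6.9 1.8] [ 0.97 -0.39  0.23] 0.0098 0.439
1.32 [0.6863 0.2911 0.0857] [3.2 5.4 2.8] [ 1.04 -0.46  0.23] 0.0099 0.508
33.5917 [3.85684093 5.45596767 3.39448012] [ 1.00832791 -0.50179799  0.26759888]
```

View pics/e.png

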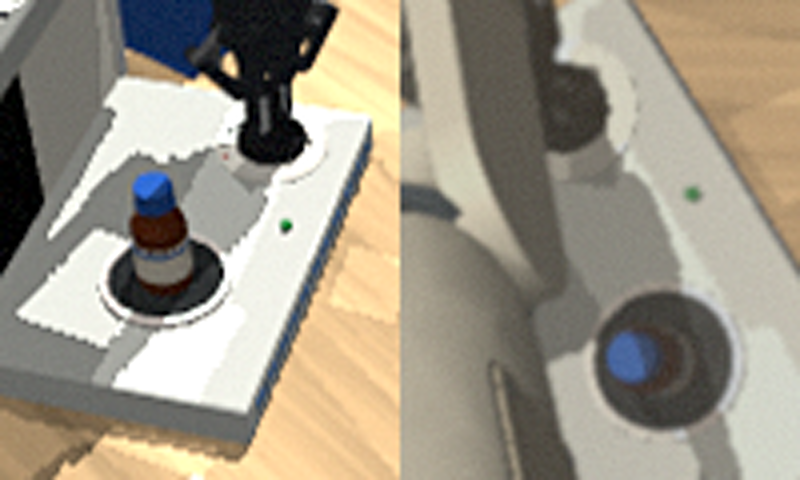

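Torque (0.23–0.27 Nm) fits the third click. I'll feel for the end stop in small steps to confirm the angle.

```bash
python3 - <<'E'
from h import *
p=np.array([.685,.290])
for d in (1.34,1.36,1.38,1.40,1.42):
    bot.reach([*p,.085],down(1.21-d).as_quat());bot.dwell(.2)
    t=[]
    for i in range(6): bot.dwell(.03);t.append(get_obs()["ft_torque"][2])
    print(d,np.mean(t).round(3),get_obs()["joint_pos"][5].round(3))
    if np.mean(t)>.45: break
bot.dwell(1.2);print(get_obs()["time_s"],get_obs()["gripper_width"],get_obs()["ft_torque"])
E
```

```text
1.34 0.246 0.528
1.36 0.216 0.548
1.38 0.906 0.567
36.8417 0.009949552027135752 [ 1.03929743 -0.51550932  0.87533538]
```

The stop came between 1.36 and 1.38 commanded, so the dial follows the hand. I'll ease off slightly, hold for over a second, and hand in.

```bash
python3 - <<'E'
from h import *
bot.reach([.685,.290,.085],down(1.21-1.34).as_quat());bot.dwell(1.5)
o=get_obs();print(o["time_s"],o["gripper_width"],o["wrist_force"],o["ft_torque"]);hand_in()
E
```

```text
38.5917 0.009889429177337074 [2.72799127 5.66875874 2.73732033] [ 1.02815996 -0.4650195   0.2727059 ]
the job is handed in; nothing more can be done
```

I finished the task and handed it in at 38.6 s of the 61 s allowed; no verdict was reported.

- **Bottle:** I lifted it clear, tipped it about 44° for half a second and set it on the stage. Contact came within 0.1 mm of the height I expected. After release, both cameras showed it upright, about at the stage's centre. A later picture, with the dial turned, showed it unmoved.
- **Dial:** I turned it clockwise until it met the end stop, just past 1.36 rad, then eased back to about 1.34 rad and held it with 100 N grip. The holding torque there was 0.27 Nm, close to the 0.23 Nm spring torque given for the third click. The dial angle can't be read directly; I inferred it from the hand angle and the stop.
- **Other objects:** I saw no contact with the other bottles, spray bottle or carton, but took no full picture of them at the end.
- **Disagreements:** The side and top cameras differed by about 3–7 mm on the positions I compared, which was within tolerance. A steady side force of about 6 N stayed on the wrist while holding the dial.

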